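Clamp the box file and hold the binder's press lever at its third click

ROBOT

A 6-joint arm with a two-finger parallel gripper is mounted at the origin on the work surface. World frame = base frame: x ahead of the robot, y to its left, z up, the work surface at z = 0. Lengths are in m, angles in rad, forces in N, time in s.
With the tool pointing down it reaches from about 0.25 to 0.725 m from the base axis. Payload 4 kg.
Tool frame: the origin (TCP) lies midway between the tips of the shut fingers; the grasp point (between the pads) lies 19 mm behind it; z points along the fingers, y is the line along which they close (so a half turn about z gives the same grasp; the last joint's range is limited). The gripper opens to 85 mm and grips with 20 to 120 N. Pads are 22 mm wide; open, the fingers measure 114 mm over their backs; the gripper's body (76 mm by 85 mm) begins 54 mm behind the grasp point. The pads swing forward as they close: fully open they stand 13 mm farther back than shut.
Start: joints at [1.274, 0.241, 0.005, 1.335, 0, 1.571], TCP at [0.146, 0.478, 0.204] pointing down, gripper open.
Joint ranges: [-2.72, 2.72], [-1.05, 1.87], [-1.09, 1.28], [-1.99, 2.15], [-1.42, 1.44], [-3.14, 3.14]. Speed limits (rad/s): [2.79, 2.79, 3.14, 3.14, 3.14, 3.14].

INTERFACE

Orientations are given as a unit quaternion [x, y, z, w].
In Python, from workcell import bot gives the robot as it stands.
- The arm moves only by the tool move_arm, never from a script. Its argument "motion" is a list of rows, each an object of numbers: "x", "y", "z": the shift along the tool's x, y, z in cm; "yaw": the turn about the tool's z in degrees. A call has 1 to 20 rows; each row is the pose to reach, as a shift and turn from the pose commanded when the call began, along the tool's axes at that moment; what a row does not reach only later rows make up. A row lasts 1/8 s, in which the tool goes at most 62.5 mm and 10.7 degrees, less where a joint would pass 70% of its speed; a pose out of reach is approached as far as the arm can. A call with a gripper value outside its range is refused whole. "gripper" is the opening, from -1 (shut) to 1 (fully open), set as the call begins (left out, the last holds). The fingers move at their own pace and stop on an object; the grip force is fixed at half the most. Time passes only in rows, so rows that repeat a pose let the fingers close. It gives the time, the measured TCP pose, the force, the opening and the grip force at its end, in the units of the state.
- bot.get_obs(): the state, without advancing time (a new reading comes with each control period).
- bot.camera(name): name is "scene" or "top" or "wrist"; returns the picture (400x640x3 uint8, blue, green, red); there is no depth.
- bot.camera_model(name): a dict with "K" (3x3 intrinsics, pixels), "world_from_camera" (4x4, takes a point from camera to world coordinates). Camera axes: x right, y down, z forward; pixel columns grow to the right and rows downward; lengths in m; the calibration is good to about 2 mm. A picture is of the moment at which its call begins: read the wrist's pose just before it. camera_model takes no time and is no camera call; for the wrist camera it gives the pose at the moment of the call.
- bot.job_done(): hands the job in; it is judged then, once.
Trained networks look in the newest picture that a camera, given by its name, has taken for a name from the list of things; names that differ only in an ending like _2 or _b are one class to them, and where a whole thing is asked for, a point or a joint stands for the part that bears it (a point fixed in the world has none). Each returns a list of dicts, best first, with "score" (0 to 1); they miss things now and then, are a little off and sometimes report something else, mostly with a low value. They report only what shows in the picture. A call takes as long as a camera call.
- bot.cut_out(camera, name): "mask" (400x640 bool, what is visible of it) and "centre" ([row, column] in pixels, amid what is visible of it).
The state is a dict: "clock": time; "joint_pos": joint angles; "joint_vel": joint speeds; "tau": joint torques, N m; "eef_pos": TCP position; "tool_rot": TCP orientation; "ft_force": force on the tool from outside, world axes, zero at the start; "ft_torque": the same for the moment, N m; "grip_width": finger opening in m; "grasp_force": force on a finger pad.
Only numpy, scipy, OpenCV 4.12 (cv2) and the standard library are available. Lean on these libraries where they do the work, as an engineer would, in place of code of your own. Each camera call takes 0.05 s, during which the arm holds its last target. There are 200 camera calls.

TASK

Clamp the blue box file in the document binder: turn the clamp knob on the robot's left clockwise to its end stop, then the one on the right, leaving the lever up meanwhile. Then press the binder's sprung lever down past its first two clicks to the third, without finishing against the bottom stop beyond it, and keep holding it there against its return spring: the program finishes while the fingers are still holding the lever down. Leave the other things on the desk, and the stamp on the file, where they are.

Things in the scene. Friction and masses are not known exactly. Their poses are not given: they have to be found in the camera images.
- binder: Fixed document binder. Grey bed 300 (x) x 360 x 30 mm; blue box file on it, top 68 mm over the desk; steel clamp bar across it, 42 mm wide, top 78 mm, a knob near each end; white column 80 x 70 mm, 170 mm tall. Origin on the desk, 20 mm to +x of the bed's centre; x from front to column, y left. Here: knob axes (-0.05, +-0.12), lever pad centre (-0.02, 0), column x 0.045 to 0.125.
- knob_left (a joint): Angle of the left clamp knob: 0 = backed off, grows as it is turned clockwise seen from above; 1.4 rad = hard end stop, tight. Starts between 0 and 0.35. About 0.06 N m of friction; stays where it is left. Captive: it turns but neither rises nor sinks.
- knob_left_grip (a point): Grip point on the vertical axis of the left knob (on the +y side (the robot's left)). A 44 mm disc, 8 mm thick, carries an upright grip bar 42 mm long, 14 mm thick, 32 mm tall, reaching from 25 mm below this point to 7 mm above it. This frame turns with the knob: x along the bar, z up. 37 mm below it is the clamp bar's top.
- knob_right (a joint): Angle of the right clamp knob: 0 = backed off, grows as it is turned clockwise seen from above; 1.4 rad = hard end stop, tight. Starts between 0 and 0.35. About 0.06 N m of friction; stays where it is left. Captive: it turns but neither rises nor sinks.
- knob_right_grip (a point): Grip point on the vertical axis of the right knob (on the -y side (the robot's right)). A 44 mm disc, 8 mm thick, carries an upright grip bar 42 mm long, 14 mm thick, 32 mm tall, reaching from 25 mm below this point to 7 mm above it. This frame turns with the knob: x along the bar, z up. 37 mm below it is the clamp bar's top.
- lever (a joint): How far the lever is pressed straight down, m: 0 = up; clicks at 0.012, 0.024 and 0.036; hard bottom stop at 0.044. The clicks are only felt: let go anywhere, it springs back up to 0. The push needed rises from about 6 N at the top to 10 N at the third click, with waves of +-2.6 N (a hump before each click).
- lever_pad (a point): Centre of the top face of the lever's black pad, a flat plate 45 mm (binder's x) x 42 mm x 12 mm, 160 mm above the desk at rest; moves down with the lever. A thin arm joins it to a slot in the column; the pad's rear edge is 42 mm in front of the column. z up.
- stamp: Bystander, loose, to be left alone: a wooden-handled rubber stamp, 32 mm wide and 55 mm tall, standing on the box file in the binder; origin under its centre
- duck: Bystander, loose, to be left alone: a toy duck 44 mm wide, 65 mm tall, beside the binder; origin under its centre
- tape_roll: Bystander, loose, to be left alone: a roll of clear tape lying flat beside the binder, 84 mm across, 24 mm high; origin under its centre
- stapler: Bystander, loose, to be left alone: a desk stapler, 140 x 36 x 43 mm; origin under its centre
- calculator: Bystander, loose, to be left alone: a desk calculator, 160 x 110 x 20 mm; origin under its centre
- mug: Bystander, loose, to be left alone: a mug 80 mm wide, 95 mm tall, empty; origin under its centre
- paste_jar: Bystander, loose, to be left alone: a capped jar 56 mm wide, 70 mm tall; origin under its centre

How it is judged:
By the outcome, as a careful person would: the job done as asked, in the order asked, and still so for the second after the job is handed in, while the arm keeps its last pose, push and grip.
It also fails if it takes over 64 s, if anything falls off the work surface, if the arm or the gripper's body presses on something with over 40 N, if the wrist force passes 120 N, or if a joint passes its speed limit or range.

## Working session

There is one attempt and no reset: what is moved stays moved. The work goes in short steps, Python scripts to look and compute and a tool call to move; the robot and the scene stay as the last step left them, time stands still between calls to the robot, and variables do not carry over. Pictures are saved under pics/ and viewed, at most 10 in all, crops included, and the job is handed in when it is done.

Besides the shell and the picture viewer there is one more tool, called after ">>>" as a command line: name --argument value ..., lists and objects as JSON in quotes. move_arm: Moves the arm, as the interface text tells. Its arguments: {"type":"object","properties":{"motion":{"type":"array"},"gripper":{"type":"number"}},"required":["motion"]}

```bash
mkdir -p pics
cat > h.py <<'E'
import numpy as np, cv2
from workcell import bot
def ray(cam,px,z):
    m=bot.camera_model(cam);K=np.array(m["K"]);T=np.array(m["world_from_camera"])
    d=T[:3,:3]@np.linalg.solve(K,[px[0],px[1],1.]);o=T[:3,3]
    return o+d*(z-o[2])/d[2]
def proj(cam,P):
    m=bot.camera_model(cam);K=np.array(m["K"]);T=np.array(m["world_from_camera"])
    p=K@(T[:3,:3].T@(np.array(P)-T[:3,3]));return p[:2]/p[2]
E
python3 - <<'E'
from h import *
o=bot.get_obs();print(o["clock"],o["eef_pos"],o["tool_rot"])
a=bot.camera("top");b=bot.camera("scene")
cv2.imwrite("pics/top.png",a);cv2.imwrite("pics/scene.png",b)
for n,z in [("binder",.05),("knob_left_grip",.115),("knob_right_grip",.115),("lever_pad",.16),("stamp",.12),("duck",.03),("tape_roll",.02),("stapler",.03),("calculator",.02),("mug",.09),("paste_jar",.07)]:
    for r in bot.cut_out("top",n)[:2]:
        c=r["centre"];print(n,round(r["score"],2),np.round(c),ray("top",(c[1],c[0]),z).round(3))
E
```

```text
0.0 [0.14601267 0.47748568 0.20333208] [ 1.47836409e-01  9.89011286e-01 -1.02449088e-03 -1.52226415e-04]
binder 0.7 [206. 324.] [ 0.559 -0.007  0.05 ]
knob_left_grip 0.52 [204. 292.] [0.558 0.112 0.115]
knob_left_grip 0.39 [209. 202.] [0.553 0.438 0.115]
lever_pad 0.73 [198. 323.] [ 0.566 -0.004  0.16 ]
stamp 0.71 [237. 466.] [ 0.414 -0.511  0.12 ]
stamp 0.37 [217. 357.] [ 0.501 -0.123  0.12 ]
tape_roll 0.63 [214. 388.] [ 0.525 -0.252  0.02 ]
stapler 0.69 [253. 187.] [0.404 0.513 0.03 ]
calculator 0.63 [211. 204.] [0.564 0.456 0.02 ]
calculator 0.51 [238. 467.] [ 0.423 -0.543  0.02 ]
mug 0.59 [201. 460.] [ 0.551 -0.511  0.09 ]
mug 0.38 [201. 323.] [ 0.571 -0.004  0.09 ]
paste_jar 0.74 [236. 466.] [ 0.422 -0.524  0.07 ]
```

View pics/top.png

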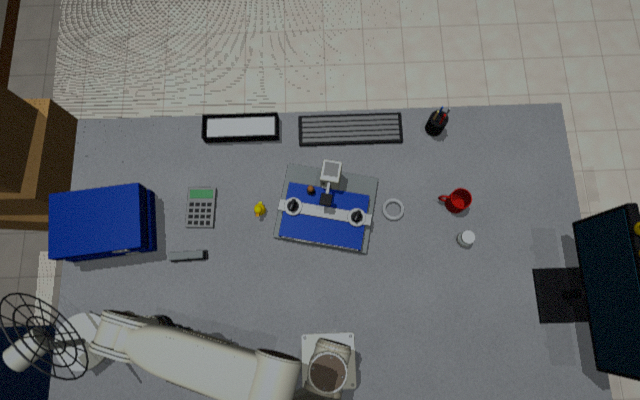

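View pics/scene.png

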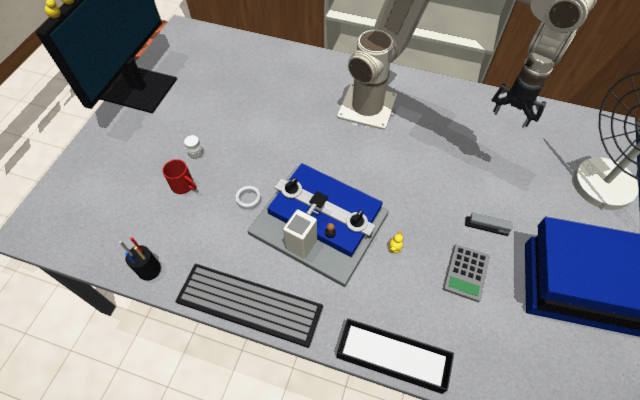

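The top view shows the left knob at about (292,206), the right knob at (357,216), the pad at (326,199), the column at (331,170), the stamp at (311,189) and the duck at (260,209). The knob spacing comes out at 0.24 m, as specified, so the binder yaw is about -11°. I'll go above the left knob for a close look.

>>> move_arm --motion '[{"x": -5, "y": -2.3, "z": -2}, {"x": -10, "y": -4.6, "z": -4}, {"x": -15, "y": -7, "z": -4}, {"x": -20, "y": -9.3, "z": -4}, {"x": -25, "y": -11.6, "z": -4}, {"x": -30, "y": -14, "z": -4}, {"x": -35, "y": -16.3, "z": -4}, {"x": -40, "y": -18.6, "z": -4}, {"x": -45, "y": -21, "z": -4}, {"x": -49.5, "y": -23, "z": -4}, {"x": -49.5, "y": -23, "z": -4}, {"x": -49.5, "y": -23, "z": -4}]'

```text
invalid input at $.motion[0]: expected keys x, y, z, yaw
```

Run:
```python
from h import *
for n,p,z in [("kl",(292,206),.115),("kr",(357,216),.115),("pad",(326,199),.16),("stamp",(311,189),.12),("duck",(260,209),.03)]: print(n,ray("top",p,z).round(3))
o=bot.get_obs();print(o["clock"],o["eef_pos"],o["tool_rot"].round(3),o["joint_pos"].round(2))
w=bot.camera("wrist");cv2.imwrite("pics/w1.png",w)
m=bot.camera_model("wrist");print(np.array(m["world_from_camera"]).round(3).tolist(),m["K"])
for n,z in [("knob_left_grip",.115),("stamp",.12),("lever_pad",.16)]:
    for r in bot.cut_out("wrist",n)[:3]:
        c=r["centre"];print(n,round(r["score"],2),np.round(c),ray("wrist",(c[1],c[0]),z).round(3))
```

```text
kl [0.551 0.11  0.115]
kr [ 0.505 -0.125  0.115]
pad [ 0.562 -0.015  0.16 ]
stamp [0.611 0.039 0.12 ]
duck [0.563 0.24  0.03 ]
0.65 [0.14623755 0.47813534 0.20422526] [0.148 0.989 0.    0.   ] [ 1.27  0.24  0.    1.34 -0.    1.57]
[[0.293, 0.913, 0.285, 0.073], [0.956, -0.279, -0.088, 0.5], [-0.001, 0.298, -0.954, 0.374], [0.0, 0.0, 0.0, 1.0]] [[284.14283583   0.         325.4563755 ]
 [  0.         284.14283583 200.8952961 ]
 [  0.           0.           1.        ]]
```

View pics/w1.png

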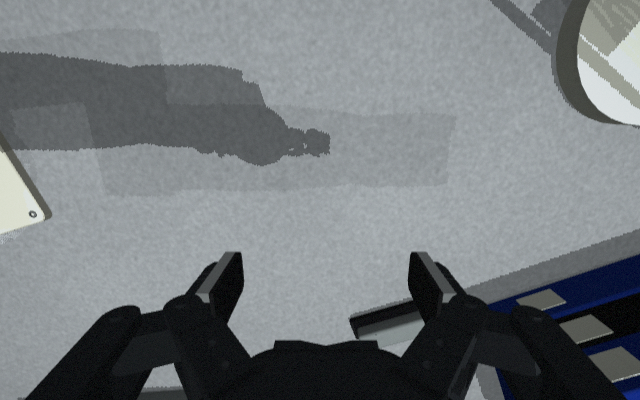

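The wrist view shows only desk, because the call was refused: every row needs all four keys. I'm sending it again.

>>> move_arm --motion '[{"x": -5, "y": -2.3, "z": -2, "yaw": 0}, {"x": -10, "y": -4.6, "z": -4, "yaw": 0}, {"x": -15, "y": -7, "z": -4, "yaw": 0}, {"x": -20, "y": -9.3, "z": -4, "yaw": 0}, {"x": -25, "y": -11.6, "z": -4, "yaw": 0}, {"x": -30, "y": -14, "z": -4, "yaw": 0}, {"x": -35, "y": -16.3, "z": -4, "yaw": 0}, {"x": -40, "y": -18.6, "z": -4, "yaw": 0}, {"x": -45, "y": -21, "z": -4, "yaw": 0}, {"x": -49.5, "y": -23, "z": -4, "yaw": 0}, {"x": -49.5, "y": -23, "z": -4, "yaw": 0}, {"x": -49.5, "y": -23, "z": -4, "yaw": 0}]'

```text
clock: 2.35
eef_pos: [0.5519, 0.1134, 0.2439]
tool_rot: [0.148, 0.989, 0.0, -0.001]
ft_force: [0.6, 0.1, 1.3]
grip_width: 0.0852
grasp_force: 0.0
```

Run:
```python
from h import *
o=bot.get_obs();print(o["clock"],o["eef_pos"],o["tool_rot"].round(3),o["joint_pos"].round(2))
w=bot.camera("wrist");cv2.imwrite("pics/w2.png",w)
for n,z in [("knob_left_grip",.115),("stamp",.12),("lever_pad",.16)]:
    for r in bot.cut_out("wrist",n)[:3]:
        c=r["centre"];print(n,round(r["score"],2),np.round(c),ray("wrist",(c[1],c[0]),z).round(3))
```

```text
2.35 [0.55193755 0.11342748 0.24385279] [ 0.148  0.989  0.    -0.001] [0.2  0.36 0.27 1.48 0.   0.5 ]
knob_left_grip 0.75 [146. 421.] [0.54  0.221 0.115]
knob_left_grip 0.66 [187. 326.] [0.553 0.114 0.115]
stamp 0.58 [244. 288.] [0.604 0.052 0.12 ]
stamp 0.31 [145. 422.] [0.538 0.22  0.12 ]
lever_pad 0.67 [240. 206.] [ 0.559 -0.011  0.16 ]
```

View pics/w2.png

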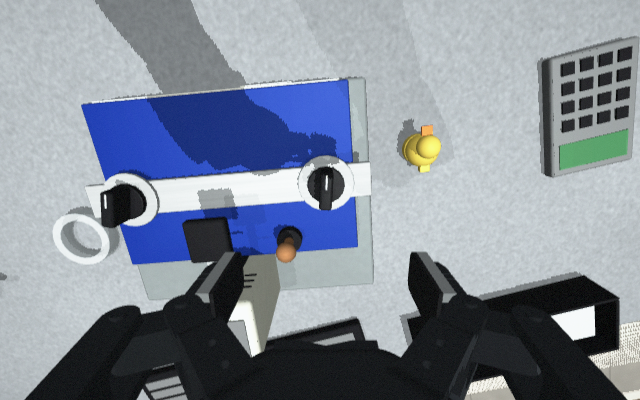

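The wrist view shows the left knob's bar at about (326,187), nearly vertical in the image. The right knob's bar is at (117,205), the pad at (207,240), the stamp at (287,246) and the duck at (423,150). I'll enlarge both knobs to read the bar angles.

Run:
```python
from h import *
w=cv2.imread("pics/w2.png")
a=cv2.resize(w[150:225,290:365],(400,400),interpolation=cv2.INTER_CUBIC)
b=cv2.resize(w[165:240,85:160],(400,400),interpolation=cv2.INTER_CUBIC)
cv2.imwrite("pics/z.png",np.hstack([a,b]))
for q in [(286,254)]: print(ray("wrist",q,.12).round(3))
```

```text
[0.615 0.047 0.12 ]
```

View pics/z.png

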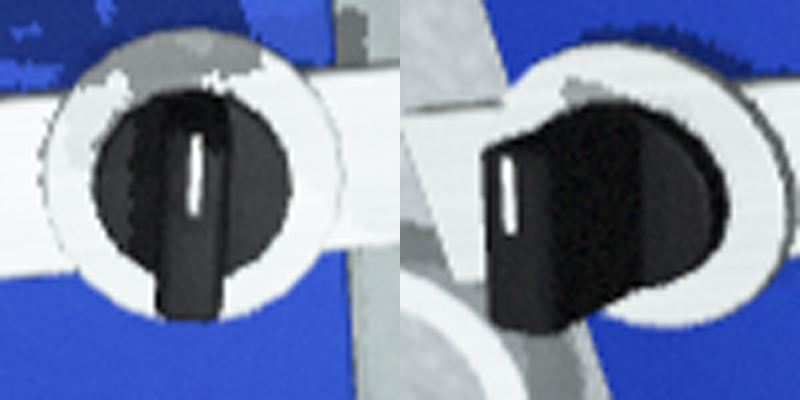

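The left bar's top face is visible, running from zoom pixel (200,100) to (189,318). The right bar's outer top edge runs from (485,150) to (490,325).

Run:
```python
from h import *
o=bot.get_obs();R=__import__("scipy.spatial.transform",fromlist=["Rotation"]).Rotation.from_quat(o["tool_rot"]).as_matrix()
print(R.round(3).tolist())
def L(u,v,ox,oy,off):return (ox+(u-off)/5.3333,oy+v/5.3333)
for p,q in [(L(200,100,290,150,0),L(189,318,290,150,0)),(L(232,110,290,150,0),L(222,318,290,150,0)),(L(485,150,85,165,400),L(490,325,85,165,400)),(L(550,155,85,165,400),L(558,330,85,165,400))]:
    a,b=ray("wrist",p,.122),ray("wrist",q,.122);d=b-a
    print("len",np.hypot(*d[:2]).round(4),"mid",((a+b)/2).round(4),"ang world",np.degrees(np.arctan2(d[1],d[0])).round(1),"tool",np.degrees(np.arctan2(*(R.T@d)[[1,0]])).round(1))
```

```text
[[-0.957, 0.291, 0.0], [0.291, 0.957, 0.0], [-0.0, 0.0, -1.0]]
len 0.0451 mid [0.5544 0.1139 0.122 ] ang world -19.7 tool -177.2
len 0.0431 mid [0.5573 0.1199 0.122 ] ang world -19.2 tool -177.7
len 0.0386 mid [ 0.5048 -0.1273  0.122 ] ang world -28.7 tool -168.2
len 0.0385 mid [ 0.5098 -0.1149  0.122 ] ang world -27.1 tool -169.8
```

The left bar is about 8° clockwise of the binder's x axis and the right about 17°. Both are within the 0 to 20° start range, and the knob centres agree with the first estimate. Next I descend on the left knob, then grip it.

>>> move_arm --motion '[{"x": -0.1, "y": 0, "z": 4, "yaw": 2.5}, {"x": -0.1, "y": 0, "z": 8, "yaw": 2.5}, {"x": -0.1, "y": 0, "z": 12, "yaw": 2.5}, {"x": -0.1, "y": 0, "z": 14.6, "yaw": 2.5}, {"x": -0.1, "y": 0, "z": 14.6, "yaw": 2.5}, {"x": -0.1, "y": 0, "z": 14.6, "yaw": 2.5}]'

```text
clock: 3.3
eef_pos: [0.554, 0.1138, 0.0997]
tool_rot: [0.169, 0.986, 0.0, 0.001]
ft_force: [0.1, -0.6, 0.4]
grip_width: 0.0852
grasp_force: 0.0
```

>>> move_arm --motion '[{"x": 0, "y": 0, "z": 0, "yaw": 0}, {"x": 0, "y": 0, "z": 0, "yaw": 0}, {"x": 0, "y": 0, "z": 0, "yaw": 0}, {"x": 0, "y": 0, "z": 0, "yaw": 0}, {"x": 0, "y": 0, "z": 0, "yaw": 0}, {"x": 0, "y": 0, "z": 0, "yaw": 0}, {"x": 0, "y": 0, "z": 0, "yaw": 0}, {"x": 0, "y": 0, "z": 0, "yaw": 0}]' --gripper -1

```text
clock: 4.3
eef_pos: [0.5532, 0.1131, 0.0982]
tool_rot: [0.169, 0.986, -0.0, -0.0]
ft_force: [-0.8, -0.1, 0.8]
grip_width: -0.0001
grasp_force: 0.0
```

Run:
```python
from h import *
o=bot.get_obs();print(o["clock"],o["eef_pos"],o["tool_rot"].round(3),o["ft_force"],o["ft_torque"],o["grip_width"],o["grasp_force"])
```

```text
4.3 [0.55324025 0.11313468 0.09817374] [ 0.169  0.986 -0.    -0.   ] [-0.76804124 -0.06627091  0.7803659 ] [ 0.01319115 -0.0469145  -0.02674923] -0.00014237033724366413 0.0
```

The fingers shut on nothing, so I'll look at what happened.

Run:
```python
from h import *
cv2.imwrite("pics/w3.png",bot.camera("wrist"));o=bot.get_obs();print(o["grip_width"],o["ft_force"],proj("wrist",[.5535,.1135,.122]),proj("wrist",o["eef_pos"]))
```

```text
0.00043123729042859887 [-0.99175215 -0.05297143  0.49061022] [327.22846835 251.907557  ] [326.36781701 234.5515614 ]
```

View pics/w3.png

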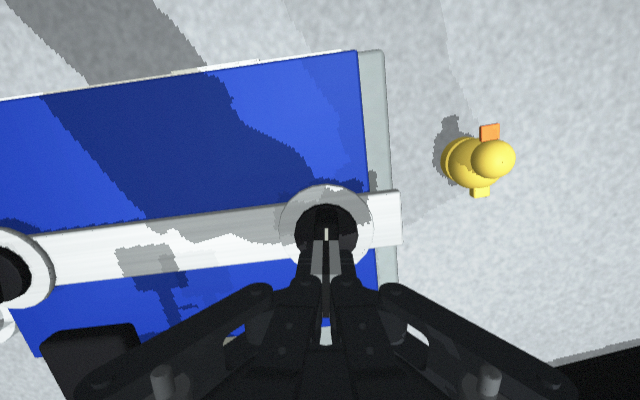

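Run:
```python
from h import *
w=cv2.imread("pics/w3.png");cv2.imwrite("pics/z3.png",cv2.resize(np.clip(w[180:300,265:385]*2.2,0,255).astype("uint8"),(600,600),interpolation=cv2.INTER_CUBIC))
m=bot.camera_model("wrist");print(np.array(m["world_from_camera"])[:3,3])
```

```text
[0.48146574 0.13816527 0.26802247]
```

View pics/z3.png

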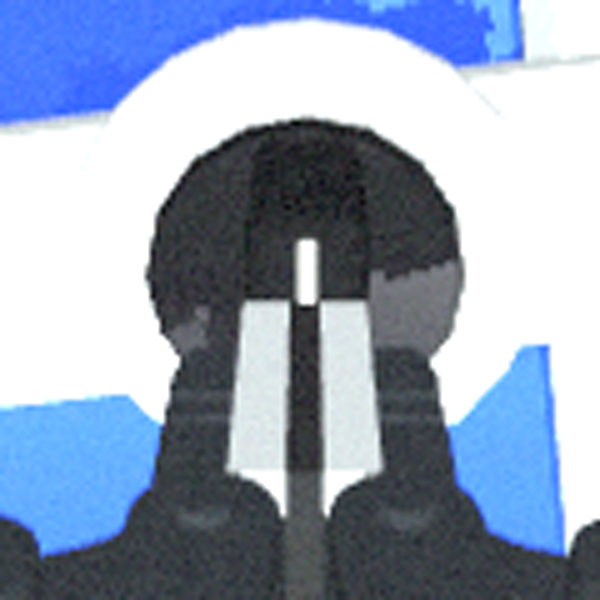

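Run:
```python
from h import *
from scipy.spatial.transform import Rotation as Ro
o=bot.get_obs();R=Ro.from_quat(o["tool_rot"]).as_matrix();c=o["eef_pos"]*[1,1,0]
z=lambda p:((proj("wrist",p)-[265,180])*5).round(0)
P=lambda x,y,h:z(c+R@[x,y,0]+[0,0,h])
print("bar top front",P(.021,-.007,.122),P(.021,.007,.122),"bar bottom front",P(.021,-.007,.09),P(.021,.007,.09),"bar top rear",P(-.021,-.007,.122),P(-.021,.007,.122))
for h in (.098,.115,.13): print("pad front edge",h,P(.011,-.007,h),P(.011,.007,h),"centre gap0",P(.011,0,h))
print("disc",P(.022,0,.09),P(0,.022,.09),P(0,-.022,.09))
print([ (r["score"],r["centre"]) for r in bot.cut_out("wrist","knob_left_grip")])
```

```text
bar top front [244. 186.] [371. 186.] bar bottom front [253. 100.] [360. 100.] bar top rear [248. 518.] [366. 518.]
pad front edge 0.098 [252. 193.] [362. 193.] centre gap0 [307. 193.]
pad front edge 0.115 [247. 245.] [367. 245.] centre gap0 [307. 245.]
pad front edge 0.13 [242. 301.] [373. 301.] centre gap0 [307. 301.]
disc [307.  93.] [469. 248.] [144. 248.]
[(0.58, [228.6, 326.8])]
```

The view shows the pad tips at zoom row 300, which fits a height of about 0.13. They are roughly 30 mm short of the stated TCP and just above the bar's top at 0.122. The open-finger picture gives the same shortfall: inner edges at columns 243 and 410, a depth of 0.145 m. I'll open, go down 2.6 cm and close again, watching the force.

>>> move_arm --motion '[{"x": 0, "y": 0, "z": 0, "yaw": 0}, {"x": 0, "y": 0, "z": 0, "yaw": 0}, {"x": 0, "y": 0, "z": 0, "yaw": 0}, {"x": 0, "y": 0, "z": 0, "yaw": 0}, {"x": 0, "y": 0, "z": 1, "yaw": 0}, {"x": 0, "y": 0, "z": 2, "yaw": 0}, {"x": 0, "y": 0, "z": 2.6, "yaw": 0}, {"x": 0, "y": 0, "z": 2.6, "yaw": 0}]' --gripper 0.2

```text
clock: 5.4
eef_pos: [0.5525, 0.113, 0.0712]
tool_rot: [0.169, 0.986, -0.0, -0.001]
ft_force: [-0.4, 0.3, 1.0]
grip_width: 0.0513
grasp_force: 0.0
```

>>> move_arm --motion '[{"x": 0, "y": 0, "z": 0, "yaw": 0}, {"x": 0, "y": 0, "z": 0, "yaw": 0}, {"x": 0, "y": 0, "z": 0, "yaw": 0}, {"x": 0, "y": 0, "z": 0, "yaw": 0}, {"x": 0, "y": 0, "z": 0, "yaw": 0}]' --gripper -1

```text
clock: 6.02
eef_pos: [0.5536, 0.1132, 0.0728]
tool_rot: [0.169, 0.986, 0.0, 0.0]
ft_force: [-0.7, -0.5, 3.6]
grip_width: 0.0126
grasp_force: 60.4
```

It's gripped now: 12.6 mm wide at 60 N. The fingers really are about 30 mm shorter than the reported TCP. Turning clockwise.

>>> move_arm --motion '[{"x": 0, "y": 0, "z": 0, "yaw": 8}, {"x": 0, "y": 0, "z": 0, "yaw": 16}, {"x": 0, "y": 0, "z": 0, "yaw": 24}, {"x": 0, "y": 0, "z": 0, "yaw": 32}, {"x": 0, "y": 0, "z": 0, "yaw": 40}, {"x": 0, "y": 0, "z": 0, "yaw": 48}, {"x": 0, "y": 0, "z": 0, "yaw": 56}, {"x": 0, "y": 0, "z": 0, "yaw": 62}, {"x": 0, "y": 0, "z": 0, "yaw": 66}, {"x": 0, "y": 0, "z": 0, "yaw": 66}]'

```text
clock: 7.28
eef_pos: [0.5567, 0.1156, 0.0728]
tool_rot: [0.679, 0.735, 0.004, 0.001]
ft_force: [7.0, 5.4, -1.5]
grip_width: 0.013
grasp_force: 59.7
```

```bash
cat > s.py <<'E'
from h import *
from scipy.spatial.transform import Rotation as Ro
o=bot.get_obs();R=Ro.from_quat(o["tool_rot"]).as_matrix()
print(o["clock"],o["eef_pos"].round(4),"yaw",np.degrees(np.arctan2(R[1,0],R[0,0])).round(2),"F",o["ft_force"].round(2),"T",o["ft_torque"].round(3),o["grip_width"].round(4),o["grasp_force"].round(1),"j",o["joint_pos"].round(2),"tau6",o["tau"][5].round(3))
E
python3 s.py
```

```text
Traceback (most recent call last):
  File "s.py", line 4, in <module>
    print(o["clock"],o["eef_pos"].round(4),"yaw",np.degrees(np.arctan2(R[1,0],R[0,0])).round(2),"F",o["ft_force"].round(2),"T",o["ft_torque"].round(3),o["grip_width"].round(4),o["grasp_force"].round(1),"j",o["joint_pos"].round(2),"tau6",o["tau"][5].round(3))
                                                                                                                                                       ^^^^^^^^^^^^^^^^^^^^^
AttributeError: 'float' object has no attribute 'round'
```

```bash
sed -i 's/o\["grip_width"\].round(4),o\["grasp_force"\].round(1)/round(o["grip_width"],4),round(o["grasp_force"],1)/' s.py; python3 s.py
```

```text
7.275 [0.5567 0.1156 0.0728] yaw 94.54 F [ 6.98  5.37 -1.53] T [ 1.12  -1.259 -0.042] 0.013 59.7 j [ 0.2   0.46 -0.04  1.07  0.    1.69] tau6 0.06
```

>>> move_arm --motion '[{"x": 0, "y": 0, "z": 0, "yaw": 2}, {"x": 0, "y": 0, "z": 0, "yaw": 4}, {"x": 0, "y": 0, "z": 0, "yaw": 4}]'

```text
clock: 7.65
eef_pos: [0.5569, 0.1156, 0.0728]
tool_rot: [0.704, 0.71, 0.004, 0.001]
ft_force: [6.4, 4.9, -2.8]
grip_width: 0.0128
grasp_force: 59.6
```

```bash
python3 s.py
```

```text
7.65 [0.5569 0.1156 0.0728] yaw 90.55 F [ 6.42  4.87 -2.83] T [ 1.109 -1.428 -0.047] 0.0128 59.6 j [ 0.2   0.46 -0.04  1.07  0.    1.76] tau6 0.008
```

>>> move_arm --motion '[{"x": 0, "y": 0, "z": 0, "yaw": 2}, {"x": 0, "y": 0, "z": 0, "yaw": 4}, {"x": 0, "y": 0, "z": 0, "yaw": 4}]'

```text
clock: 8.02
eef_pos: [0.5571, 0.1155, 0.0729]
tool_rot: [0.727, 0.686, 0.004, 0.001]
ft_force: [7.2, 4.5, -3.5]
grip_width: 0.0125
grasp_force: 60.3
```

```bash
python3 s.py
```

```text
8.025 [0.5571 0.1155 0.0729] yaw 86.69 F [ 7.21  4.49 -3.53] T [ 0.976 -1.461  0.805] 0.0125 60.3 j [ 0.2   0.46 -0.04  1.07  0.    1.83] tau6 0.862
```

The vertical torque jumped from about 0 to 0.8 N m near 1.4 rad, so the left knob is at its end stop. I'll release, lift, and go above the right knob.

>>> move_arm --motion '[{"x": 0, "y": 0, "z": 0, "yaw": 0}, {"x": 0, "y": 0, "z": 0, "yaw": 0}, {"x": 0, "y": 0, "z": 0, "yaw": 0}, {"x": 0, "y": 0, "z": 0, "yaw": 0}, {"x": 0, "y": 0, "z": -3, "yaw": 0}, {"x": 0, "y": 0, "z": -7, "yaw": 0}, {"x": 0, "y": 0, "z": -11, "yaw": 0}, {"x": -1, "y": -0.2, "z": -14, "yaw": -8}, {"x": -5, "y": -0.6, "z": -14, "yaw": -17}, {"x": -9, "y": -1.1, "z": -14, "yaw": -26}, {"x": -13, "y": -1.6, "z": -14, "yaw": -35}, {"x": -17, "y": -2.2, "z": -14, "yaw": -44}, {"x": -21, "y": -2.7, "z": -14, "yaw": -53}, {"x": -23.5, "y": -3, "z": -14, "yaw": -61}, {"x": -23.5, "y": -3, "z": -14, "yaw": -65.5}, {"x": -23.5, "y": -3, "z": -14, "yaw": -65.5}, {"x": -23.5, "y": -3, "z": -14, "yaw": -65.5}]' --gripper 0.2

```text
clock: 10.15
eef_pos: [0.5089, -0.1194, 0.2122]
tool_rot: [0.242, 0.97, -0.0, -0.0]
ft_force: [-0.6, -1.4, 0.6]
grip_width: 0.0516
grasp_force: 0.0
```

```bash
python3 s.py
python3 - <<'E'
from h import *
w=bot.camera("wrist");cv2.imwrite("pics/w4.png",w)
for n,z in [("knob_right_grip",.115),("stamp",.12),("lever_pad",.16)]:
    for r in bot.cut_out("wrist",n)[:3]:
        c=r["centre"];print(n,round(r["score"],2),np.round(c),ray("wrist",(c[1],c[0]),z).round(3))
E
```

```text
10.15 [ 0.5089 -0.1194  0.2122] yaw 151.95 F [-0.6  -1.42  0.64] T [-0.012 -0.023  0.034] 0.0516 0.0 j [-0.23  0.28  0.08  1.37  0.    0.26] tau6 0.003
knob_right_grip 0.59 [188. 322.] [ 0.502 -0.12   0.115]
stamp 0.61 [206. 512.] [0.604 0.035 0.12 ]
lever_pad 0.72 [208. 472.] [ 0.565 -0.013  0.16 ]
```

View pics/w4.png

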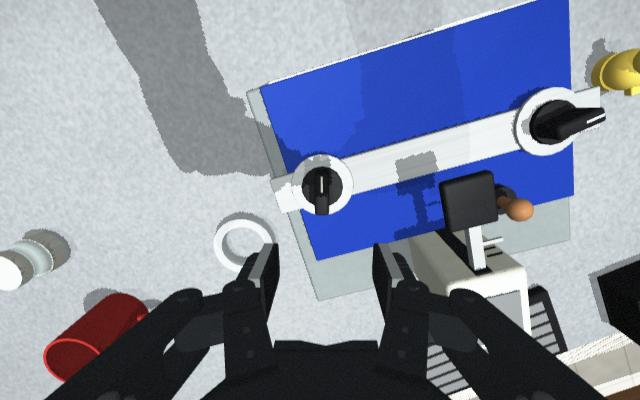

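The wrist view shows the left bar now lying along the clamp bar at (565,120). The right bar is at (322,187), vertical in the image and so aligned, about 2.5 mm to tool -y. The stamp and duck have not moved. Descending and gripping.

>>> move_arm --motion '[{"x": 0, "y": -0.2, "z": 4, "yaw": 0}, {"x": 0, "y": -0.2, "z": 8, "yaw": 0}, {"x": 0, "y": -0.2, "z": 11, "yaw": 0}, {"x": 0, "y": -0.2, "z": 13, "yaw": 0}, {"x": 0, "y": -0.2, "z": 13.9, "yaw": 0}, {"x": 0, "y": -0.2, "z": 13.9, "yaw": 0}]'

```text
clock: 11.1
eef_pos: [0.5079, -0.1212, 0.073]
tool_rot: [0.242, 0.97, -0.0, -0.0]
ft_force: [-0.6, 0.3, 0.3]
grip_width: 0.0512
grasp_force: 0.0
```

>>> move_arm --motion '[{"x": 0, "y": 0, "z": 0, "yaw": 0}, {"x": 0, "y": 0, "z": 0, "yaw": 0}, {"x": 0, "y": 0, "z": 0, "yaw": 0}, {"x": 0, "y": 0, "z": 0, "yaw": 0}, {"x": 0, "y": 0, "z": 0, "yaw": 0}]' --gripper -1

```text
clock: 11.72
eef_pos: [0.508, -0.1232, 0.0746]
tool_rot: [0.243, 0.97, -0.002, 0.001]
ft_force: [-2.2, -4.4, 4.1]
grip_width: 0.0124
grasp_force: 59.9
```

```bash
python3 s.py
```

```text
11.725 [ 0.508  -0.1232  0.0746] yaw 151.93 F [-2.24 -4.35  4.15] T [-0.825  0.511  0.103] 0.0124 59.9 j [-0.24  0.38 -0.16  1.03 -0.    0.25] tau6 0.067
```

Gripped. Turning clockwise.

>>> move_arm --motion '[{"x": 0, "y": 0, "z": 0, "yaw": 8}, {"x": 0, "y": 0, "z": 0, "yaw": 16}, {"x": 0, "y": 0, "z": 0, "yaw": 24}, {"x": 0, "y": 0, "z": 0, "yaw": 32}, {"x": 0, "y": 0, "z": 0, "yaw": 40}, {"x": 0, "y": 0, "z": 0, "yaw": 48}, {"x": 0, "y": 0, "z": 0, "yaw": 55}, {"x": 0, "y": 0, "z": 0, "yaw": 60}, {"x": 0, "y": 0, "z": 0, "yaw": 60}]'

```text
clock: 12.85
eef_pos: [0.5069, -0.124, 0.0746]
tool_rot: [0.696, 0.718, -0.002, 0.001]
ft_force: [-4.6, -5.5, 5.3]
grip_width: 0.0124
grasp_force: 60.1
```

```bash
python3 s.py
```

```text
12.85 [ 0.5069 -0.124   0.0746] yaw 91.85 F [-4.61 -5.55  5.33] T [-1.278  1.052 -0.051] 0.0124 60.1 j [-0.24  0.38 -0.16  1.03 -0.01  1.3 ] tau6 0.069
```

>>> move_arm --motion '[{"x": 0, "y": 0, "z": 0, "yaw": 2}, {"x": 0, "y": 0, "z": 0, "yaw": 4}, {"x": 0, "y": 0, "z": 0, "yaw": 4}]'

```text
clock: 13.22
eef_pos: [0.5068, -0.124, 0.0746]
tool_rot: [0.72, 0.694, -0.002, 0.001]
ft_force: [-5.5, -6.2, 6.5]
grip_width: 0.013
grasp_force: 60.2
```

```bash
python3 s.py
```

```text
13.225 [ 0.5068 -0.124   0.0746] yaw 87.86 F [-5.53 -6.2   6.51] T [-1.273  1.158 -0.044] 0.013 60.2 j [-0.24  0.38 -0.16  1.04 -0.01  1.37] tau6 -0.009
```

>>> move_arm --motion '[{"x": 0, "y": 0, "z": 0, "yaw": 2}, {"x": 0, "y": 0, "z": 0, "yaw": 3}, {"x": 0, "y": 0, "z": 0, "yaw": 3}]'

```text
clock: 13.6
eef_pos: [0.5067, -0.124, 0.0746]
tool_rot: [0.737, 0.676, -0.003, 0.002]
ft_force: [-5.7, -6.7, 7.1]
grip_width: 0.0126
grasp_force: 67.8
```

```bash
python3 s.py
```

```text
13.6 [ 0.5067 -0.124   0.0746] yaw 85.11 F [-5.65 -6.69  7.12] T [-1.513  1.2    1.356] 0.0126 67.8 j [-0.24  0.38 -0.16  1.04 -0.01  1.42] tau6 1.41
```

The torque rose to 1.36 N m, so the right knob is at its stop too. Releasing and lifting, then closing the fingers on the way above the pad with the wrist camera turned away from the column.

>>> move_arm --motion '[{"x": 0, "y": 0, "z": 0, "yaw": 0}, {"x": 0, "y": 0, "z": 0, "yaw": 0}, {"x": 0, "y": 0, "z": 0, "yaw": 0}, {"x": 0, "y": 0, "z": 0, "yaw": 0}, {"x": 0, "y": 0, "z": -3, "yaw": 0}, {"x": 0, "y": 0, "z": -7, "yaw": 0}, {"x": 0, "y": 0, "z": -11, "yaw": 0}, {"x": 0, "y": 0, "z": -14, "yaw": 0}]' --gripper 0.2

```text
clock: 14.6
eef_pos: [0.5085, -0.1213, 0.2151]
tool_rot: [0.737, 0.676, 0.001, 0.001]
ft_force: [0.3, 0.4, -0.7]
grip_width: 0.0512
grasp_force: 0.0
```

>>> move_arm --motion '[{"x": 1, "y": 0.4, "z": 0, "yaw": -9}, {"x": 3, "y": 1, "z": 0, "yaw": -18}, {"x": 5, "y": 1.7, "z": 0, "yaw": -27}, {"x": 7, "y": 2.4, "z": 0, "yaw": -36}, {"x": 9, "y": 3.1, "z": 0, "yaw": -45}, {"x": 11, "y": 3.7, "z": 0, "yaw": -54}, {"x": 11.5, "y": 3.9, "z": 0, "yaw": -63}, {"x": 11.5, "y": 3.9, "z": 0, "yaw": -72}, {"x": 11.5, "y": 3.9, "z": 0, "yaw": -80}, {"x": 11.5, "y": 3.9, "z": 0, "yaw": -83}, {"x": 11.5, "y": 3.9, "z": 0, "yaw": -83}, {"x": 11.5, "y": 3.9, "z": 0, "yaw": -83}]' --gripper -1

```text
clock: 16.1
eef_pos: [0.5569, -0.0102, 0.2131]
tool_rot: [0.105, 0.994, 0.0, -0.0]
ft_force: [0.7, -0.5, -0.0]
grip_width: 0.0002
grasp_force: 0.0
```

```bash
python3 s.py
python3 - <<'E'
from h import *
w=bot.camera("wrist");cv2.imwrite("pics/w5.png",w)
print(proj("wrist",[.561,-.010,.16]),proj("wrist",[.557,-.010,.16]))
for r in bot.cut_out("wrist","lever_pad")[:2]:
        c=r["centre"];print(round(r["score"],2),np.round(c),ray("wrist",(c[1],c[0]),.16).round(3))
E
```

```text
16.1 [ 0.5569 -0.0102  0.2131] yaw 167.95 F [ 0.69 -0.5  -0.04] T [ 0.027 -0.018 -0.019] 0.0002 0.0 j [-0.02  0.35  0.18  1.4   0.    0.19] tau6 0.002
[327.50978221 212.80934474] [326.51120758 208.36405894]
0.75 [212. 325.] [ 0.56  -0.012  0.16 ]
```

View pics/w5.png

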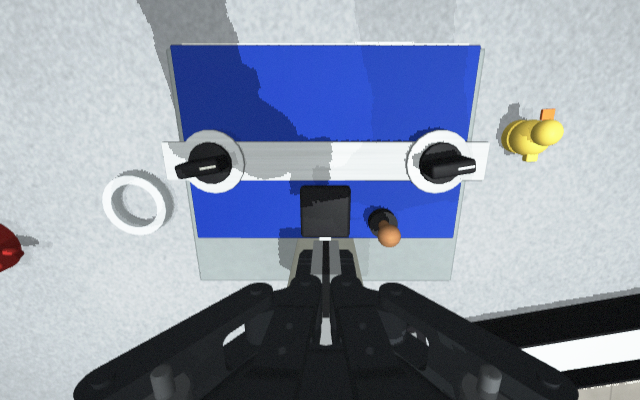

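Both bars lie along the clamp bar at (205,165) and (447,165), and the pad is centred at (325,211), in line with the fingers. The stamp and duck are in place. Now down to contact.

>>> move_arm --motion '[{"x": 0, "y": 0, "z": 3, "yaw": 0}, {"x": 0, "y": 0, "z": 6, "yaw": 0}, {"x": 0, "y": 0, "z": 7.5, "yaw": 0}, {"x": 0, "y": 0, "z": 7.5, "yaw": 0}, {"x": 0, "y": 0, "z": 7.5, "yaw": 0}]'

```text
clock: 16.82
eef_pos: [0.5578, -0.0102, 0.1394]
tool_rot: [0.105, 0.995, 0.0, 0.001]
ft_force: [0.4, -0.3, 0.2]
grip_width: -0.0002
grasp_force: 0.0
```

>>> move_arm --motion '[{"x": 0, "y": 0, "z": 0.2, "yaw": 0}, {"x": 0, "y": 0, "z": 0.4, "yaw": 0}, {"x": 0, "y": 0, "z": 0.4, "yaw": 0}]'

```text
clock: 17.2
eef_pos: [0.5569, -0.0102, 0.1343]
tool_rot: [0.105, 0.995, 0.0, 0.0]
ft_force: [-0.4, 0.7, -0.7]
grip_width: -0.0001
grasp_force: 0.0
```

>>> move_arm --motion '[{"x": 0, "y": 0, "z": 0.2, "yaw": 0}, {"x": 0, "y": 0, "z": 0.4, "yaw": 0}, {"x": 0, "y": 0, "z": 0.4, "yaw": 0}]'

```text
clock: 17.58
eef_pos: [0.5572, -0.0102, 0.1316]
tool_rot: [0.105, 0.995, 0.0, 0.001]
ft_force: [-1.6, -1.0, 7.0]
grip_width: -0.0001
grasp_force: 3.8
```

>>> move_arm --motion '[{"x": 0, "y": 0, "z": 0.2, "yaw": 0}, {"x": 0, "y": 0, "z": 0.4, "yaw": 0}, {"x": 0, "y": 0, "z": 0.4, "yaw": 0}]'

```text
clock: 17.95
eef_pos: [0.5572, -0.0102, 0.1276]
tool_rot: [0.105, 0.995, 0.0, 0.001]
ft_force: [-2.6, 0.0, 7.1]
grip_width: -0.0001
grasp_force: 3.6
```

Contact came between 0.1345 and 0.1316. I'll press in small steps to trace the force wave of the clicks.

>>> move_arm --motion '[{"x": 0, "y": 0, "z": 0.3, "yaw": 0}, {"x": 0, "y": 0, "z": 0.3, "yaw": 0}, {"x": 0, "y": 0, "z": 0.3, "yaw": 0}]'

```text
clock: 18.32
eef_pos: [0.5571, -0.0102, 0.1238]
tool_rot: [0.105, 0.995, 0.0, 0.0]
ft_force: [-1.1, -0.7, 5.5]
grip_width: 0.0005
grasp_force: 2.4
```

>>> move_arm --motion '[{"x": 0, "y": 0, "z": 0.3, "yaw": 0}, {"x": 0, "y": 0, "z": 0.3, "yaw": 0}, {"x": 0, "y": 0, "z": 0.3, "yaw": 0}]'

```text
clock: 18.7
eef_pos: [0.5572, -0.0102, 0.121]
tool_rot: [0.105, 0.995, 0.0, 0.0]
ft_force: [-2.8, 0.9, 7.2]
grip_width: -0.0002
grasp_force: 3.5
```

>>> move_arm --motion '[{"x": 0, "y": 0, "z": 0.3, "yaw": 0}, {"x": 0, "y": 0, "z": 0.3, "yaw": 0}, {"x": 0, "y": 0, "z": 0.3, "yaw": 0}]'

```text
clock: 19.08
eef_pos: [0.5572, -0.0102, 0.1185]
tool_rot: [0.105, 0.995, 0.0, 0.001]
ft_force: [-2.9, 0.4, 9.4]
grip_width: -0.0002
grasp_force: 4.9
```

>>> move_arm --motion '[{"x": 0, "y": 0, "z": 0.3, "yaw": 0}, {"x": 0, "y": 0, "z": 0.3, "yaw": 0}, {"x": 0, "y": 0, "z": 0.3, "yaw": 0}]'

```text
clock: 19.45
eef_pos: [0.5572, -0.0102, 0.1151]
tool_rot: [0.105, 0.995, 0.0, 0.001]
ft_force: [-2.9, -0.5, 6.9]
grip_width: 0.0003
grasp_force: 4.0
```

>>> move_arm --motion '[{"x": 0, "y": 0, "z": 0.3, "yaw": 0}, {"x": 0, "y": 0, "z": 0.3, "yaw": 0}, {"x": 0, "y": 0, "z": 0.3, "yaw": 0}]'

```text
clock: 19.82
eef_pos: [0.5572, -0.0102, 0.1116]
tool_rot: [0.105, 0.995, 0.0, 0.0]
ft_force: [-0.2, 0.0, 5.3]
grip_width: -0.0004
grasp_force: 2.7
```

>>> move_arm --motion '[{"x": 0, "y": 0, "z": 0.3, "yaw": 0}, {"x": 0, "y": 0, "z": 0.3, "yaw": 0}, {"x": 0, "y": 0, "z": 0.3, "yaw": 0}]'

```text
clock: 20.2
eef_pos: [0.5572, -0.0102, 0.1091]
tool_rot: [0.105, 0.995, 0.0, 0.001]
ft_force: [-2.4, 0.1, 8.0]
grip_width: -0.0001
grasp_force: 4.0
```

>>> move_arm --motion '[{"x": 0, "y": 0, "z": 0.3, "yaw": 0}, {"x": 0, "y": 0, "z": 0.3, "yaw": 0}, {"x": 0, "y": 0, "z": 0.3, "yaw": 0}]'

```text
clock: 20.58
eef_pos: [0.5572, -0.0102, 0.1067]
tool_rot: [0.105, 0.995, 0.0, 0.001]
ft_force: [-3.3, 0.4, 11.7]
grip_width: -0.0003
grasp_force: 5.5
```

>>> move_arm --motion '[{"x": 0, "y": 0, "z": 0.3, "yaw": 0}, {"x": 0, "y": 0, "z": 0.3, "yaw": 0}, {"x": 0, "y": 0, "z": 0.3, "yaw": 0}]'

```text
clock: 20.95
eef_pos: [0.5572, -0.0102, 0.1034]
tool_rot: [0.105, 0.995, 0.0, 0.001]
ft_force: [-3.1, 0.7, 9.7]
grip_width: -0.0001
grasp_force: 4.8
```

The peaks near z 0.118 and 0.106 (d ≈ 15 and 27 mm) and the minima near 0.124 and 0.112 put the zero at z ≈ 0.133. That makes the third click 0.097 and the bottom stop 0.089, so I'm aiming for about 0.0945.

>>> move_arm --motion '[{"x": 0, "y": 0, "z": 0.3, "yaw": 0}, {"x": 0, "y": 0, "z": 0.3, "yaw": 0}, {"x": 0, "y": 0, "z": 0.3, "yaw": 0}]'

```text
clock: 21.32
eef_pos: [0.5572, -0.0102, 0.0999]
tool_rot: [0.105, 0.995, 0.0, 0.0]
ft_force: [-2.4, -0.1, 7.2]
grip_width: -0.0001
grasp_force: 3.4
```

>>> move_arm --motion '[{"x": 0, "y": 0, "z": 0.3, "yaw": 0}, {"x": 0, "y": 0, "z": 0.3, "yaw": 0}, {"x": 0, "y": 0, "z": 0.3, "yaw": 0}]'

```text
clock: 21.7
eef_pos: [0.5572, -0.0102, 0.0973]
tool_rot: [0.105, 0.995, 0.0, 0.001]
ft_force: [-2.5, -0.0, 9.4]
grip_width: 0.0
grasp_force: 4.6
```

>>> move_arm --motion '[{"x": 0, "y": 0, "z": 0.3, "yaw": 0}, {"x": 0, "y": 0, "z": 0.3, "yaw": 0}, {"x": 0, "y": 0, "z": 0.3, "yaw": 0}]'

```text
clock: 22.08
eef_pos: [0.5572, -0.0102, 0.0949]
tool_rot: [0.105, 0.995, 0.0, 0.001]
ft_force: [-3.9, -0.3, 12.1]
grip_width: -0.0002
grasp_force: 6.1
```

Run:
```python
from h import *
from scipy.optimize import curve_fit
zs=[];fs=[]
for i in range(8):
    bot.camera("wrist");o=bot.get_obs();zs.append(o["eef_pos"][2]);fs.append(o["ft_force"][2])
print(np.mean(zs),np.std(zs),np.mean(fs))
Z=np.array([.1316,.1276,.1238,.121,.1185,.1151,.1116,.1091,.1067,.1034,np.mean(zs)]);F=np.array([7,7.1,5.5,7.2,9.4,6.9,5.3,8,11.7,9.7,np.mean(fs)])
f=lambda z,z0,a,b,c:a+b*(z0-z)+c*np.sin(2*np.pi*(z0-z)/.012)
p,C=curve_fit(f,Z,F,[.133,6,111,2.6]);print(p,C[0,0]**.5,"d",p[0]-np.mean(zs))
```

```text
0.09491181316567156 1.946115968411176e-05 12.137323809811676
[  0.13308303   5.62794971 116.34483751   2.28661188] 0.00024264492588053669 d 0.03817121855708429
```

The fit gives a depth of 38.2 mm: past the third click at 36 and clear of the stop at 44, held steadily. Handing in.

```bash
python3 -c "
from workcell import bot
print(bot.job_done())"
```

```text
the job is handed in; nothing more can be done
None
```

I turned the left knob and then the right clockwise to their end stops, and the shut fingers are holding the lever about 38 mm down, past the third click (36 mm) and short of the bottom stop (44 mm); the job is handed in at about 22.5 s on the robot's clock, but the hand-in returned no verdict.

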